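# Pack the matching pots into the ware crate

### The arm

A 7-joint arm with a two-finger parallel gripper is mounted at the origin on the work surface. World frame = base frame: x ahead of the robot, y to its left, z up, the work surface at z = 0. Lengths are in m, angles in rad, forces in N, time in s.
With the tool pointing down it reaches from about 0.425 to 0.825 m from the base axis. Payload 3.6 kg.
Tool frame: the origin (TCP) lies at the very end of the fingers, on their centre line; the grasp point (between the pads) lies 19 mm behind it; z points along the fingers, y is the line along which they close (so a half turn about z gives the same grasp; the last joint's range is limited). The gripper opens to 93 mm and grips with 3 to 60 N. Pads are 15 mm wide; open, the fingers measure 128 mm over their backs; the gripper's body (75 mm by 188 mm) begins 65 mm behind the grasp point.
Start: joints at [-1.353, 0.615, -0.013, 1.423, 0.008, 1.103, -0.04], TCP at [0.157, 0.631, 0.219] pointing down, gripper open.
Joint ranges: [-3.12, 3.12], [-0.3, 2.06], [-1.34, 1.32], [0.26, 2.42], [-1.36, 4.5], [0.01, 1.98], [-2.84, 2.84]. Speed limits (rad/s): [2.79, 2.79, 3.14, 3.14, 3.14, 3.14, 3.14].

### API

Orientations are given as a rotation vector (axis times angle).
In Python, from workcell import status, cams, job gives the robot as it stands.
- The arm moves only by the tool servo_tool, never from a script. Its argument "rows" is a list of rows, each a list of 7 numbers: the turn, a rotation vector about the tool's x, y, z in units of 5 degrees (1.0 is 5 degrees), then the shift along the tool's x, y, z in units of 25 mm (1.0 is 25 mm), then the opening, from 0 (shut) to 1 (fully open). A call has 1 to 12 rows; each row is the pose to reach, as a shift and turn from the pose commanded when the call began, along the tool's axes at that moment; what a row does not reach only later rows make up. A row lasts 1/12 s, in which the tool goes at most 41.7 mm and 7.16 degrees, less where a joint would pass 70% of its speed; a pose out of reach is approached as far as the arm can. A call with a gripper value outside its range is refused whole. The fingers move at their own pace and stop on an object; the grip force is fixed at half the most. Time passes only in rows, so rows that repeat a pose let the fingers close. It gives the time, the measured TCP pose, the force, the opening and the grip force at its end, in the units of the state.
- status.state(): the state, without advancing time (a new reading comes with each control period).
- cams.snapshot(name): name is "scene" or "top" or "wrist"; returns a dict with "image" (400x640x3 uint8, red, green, blue), "camera_matrix" (3x3 intrinsics, pixels), "R" (3x3) and "t" (3): a world point X has camera coordinates R X + t. Camera axes: x right, y down, z forward; pixel columns grow to the right and rows downward; lengths in m; the calibration is good to about 2 mm. A picture is of the moment at which its call begins. There is no depth.
- job.close_job(): hands the job in; it is judged then, once.
The state is a dict: "t": time; "joints": joint angles; "qvel": joint speeds; "effort": joint torques, N m; "eef_pos": TCP position; "tcp_rot": TCP orientation; "ft_force": force on the tool from outside, world axes, zero at the start; "wrist_torque": the same for the moment, N m; "opening": finger opening in m; "finger_force": force on a finger pad.
Only numpy, scipy, OpenCV 4.12 (cv2) and the standard library are available. Lean on these libraries where they do the work, as an engineer would, in place of code of your own. Each camera call takes 0.05 s, during which the arm holds its last target. There are 200 camera calls.

### The job

The ware crate's three bays each take a pair of matching pots, and one of each pair is already packed. Find its partner among the pots on the bench and stand it upright in the same bay beside it, set down gently and not dropped, until all three pairs are complete. Do not disturb the pots already packed, and leave the pots on the bench that have no partner where they stand.

Things in the scene. Friction and masses are not known exactly. Their poses are not given: they have to be found in the camera images.
- crate: Low open wooden crate, fixed, outside 232 (x) by 338 mm (y) plus 16 mm cleats on the y ends. Two dividers make 3 bays side by side along y, centre lines at y = -108, 0, 108 mm, each 212 mm long (along x) by 102 wide: two pots each, about x = +53 and -53 mm. Floor 8 mm above the table; walls 50 mm high, 10 thick; dividers 40 high, 6 thick. Origin: centre of the underside, z up.
- packed_tumbler: Straight-sided handleless tumbler, 90 mm tall, 62 mm across the rim. Terracotta, twin of the one on the bench (same sizes), already packed: stands in one half of one of the crate's three bays (which one varies); the other half of that bay is empty. Origin: centre of its underside, z up.
- packed_jug: Milk jug, 90 mm tall, belly 58 mm, handle (own -x) and pouring lip (own +x). Terracotta, twin of the one on the bench (same sizes), already packed: stands in one half of one of the crate's three bays (which one varies); the other half of that bay is empty. Origin: centre of its underside, z up.
- packed_vase: Bud vase, 115 mm tall, belly 61 mm, slim 23 mm neck. Terracotta, twin of the one on the bench (same sizes), already packed: stands in one half of one of the crate's three bays (which one varies); the other half of that bay is empty. Origin: centre of its underside, z up.
- tumbler: Unglazed terracotta drinking tumbler, loose on the bench: hollow, no handle, straight sides, 90 mm tall, flaring evenly from 49 mm across at the foot to 62 mm at the rim (59 mm at 70 mm up), wall 3.5 mm, 0.15 kg. Has a twin in the crate. Origin: centre of its underside, z up.
- jug: Unglazed terracotta milk jug, loose on the bench, turned any way: 90 mm tall, belly 58 mm across, neck 46 to 47 mm at 62 to 78 mm up (grip there, along own y), rim 52 mm, pouring lip to own +x (37 mm from the axis), loop handle to own -x (46 mm from the axis, 26 to 82 mm up), 0.18 kg. Has a twin in the crate; fits there whichever way it is turned. Origin: centre of its underside, z up.
- vase: Unglazed terracotta bud vase, loose on the bench: bottle shape, 115 mm tall, belly 61 mm across at 32 mm up, slim neck 23 mm across from 78 to 103 mm up (grip there), lip 29 mm, mouth 16 mm, 0.2 kg. Has a twin in the crate. Origin: centre of its underside, z up.
- mug: Unglazed terracotta mug, a look-alike: body like the tumbler's (90 mm tall, rim 62 mm) but with a loop handle to own -x reaching 52 mm from the axis; no pouring lip. No twin in the crate: stays where it is on the bench. Origin: centre of its underside, z up.
- tea_bowl: Unglazed terracotta tea bowl, a look-alike: wide and squat, 48 mm tall, 82 mm across the rim, no handle. No twin in the crate: stays where it is on the bench. Origin: centre of its underside, z up.
- jar: Unglazed terracotta open jar, a look-alike: belly 62 mm across like the vase's, but only 74 mm tall with a wide mouth (rim 48 mm), no slim neck, no handle. No twin in the crate: stays where it is on the bench. Origin: centre of its underside, z up.

How it is judged:
At the end, for the whole second after the job is handed in: Tumbler, jug and vase stand in their twins' bays: within 40 mm of the bay's centre line and 90 mm of the crate's middle, foot on the floor (6 mm), upright (0.1 rad), released, at rest. Packed pots and the mug, tea bowl and jar stand upright within 30 mm of where they began (x of tumbler in the frame of crate between -0.09 and 0.09 m and z of each of tumbler, packed_tumbler, jug, packed_jug, vase, packed_vase in the frame of crate below 0.014 m and angle between each of tumbler, packed_tumbler, jug, packed_jug, vase, packed_vase, mug, tea_bowl, jar's own z axis and vertical below 0.1 rad and linear speed of each of tumbler, packed_tumbler, jug, packed_jug, vase, packed_vase, mug, tea_bowl, jar below 0.02 m/s and angular speed of each of tumbler, packed_tumbler, jug, packed_jug, vase, packed_vase below 0.2 rad/s and x of packed_tumbler in the frame of crate between -0.09 and 0.09 m and distance of each of packed_tumbler, packed_jug, packed_vase, mug, tea_bowl, jar from where it was at the start of the episode below 0.03 m and ((y of tumbler in the frame of crate between -0.148 and -0.068 m and y of packed_tumbler in the frame of crate between -0.148 and -0.068 m) or (y of tumbler in the frame of crate between -0.04 and 0.04 m and y of packed_tumbler in the frame of crate between -0.04 and 0.04 m) or (y of tumbler in the frame of crate between 0.068 and 0.148 m and y of packed_tumbler in the frame of crate between 0.068 and 0.148 m)) and x of jug in the frame of crate between -0.09 and 0.09 m and x of packed_jug in the frame of crate between -0.09 and 0.09 m and ((y of jug in the frame of crate between -0.148 and -0.068 m and y of packed_jug in the frame of crate between -0.148 and -0.068 m) or (y of jug in the frame of crate between -0.04 and 0.04 m and y of packed_jug in the frame of crate between -0.04 and 0.04 m) or (y of jug in the frame of crate between 0.068 and 0.148 m and y of packed_jug in the frame of crate between 0.068 and 0.148 m)) and x of vase in the frame of crate between -0.09 and 0.09 m and x of packed_vase in the frame of crate between -0.09 and 0.09 m and ((y of vase in the frame of crate between -0.148 and -0.068 m and y of packed_vase in the frame of crate between -0.148 and -0.068 m) or (y of vase in the frame of crate between -0.04 and 0.04 m and y of packed_vase in the frame of crate between -0.04 and 0.04 m) or (y of vase in the frame of crate between 0.068 and 0.148 m and y of packed_vase in the frame of crate between 0.068 and 0.148 m))); the robot touches nothing.
It fails at once if the tumbler, jug or vase is tipped over on its side (angle between any of tumbler, jug, vase's own z axis and vertical above 0.7 rad).
It fails at once if the tumbler, jug or vase is dropped: it moves faster than 0.6 m/s with no finger on it ((linear speed of tumbler above 0.6 m/s and contact force between the fingers and tumbler below 0.05 N) or (linear speed of jug above 0.6 m/s and contact force between the fingers and jug below 0.05 N) or (linear speed of vase above 0.6 m/s and contact force between the fingers and vase below 0.05 N)).
It fails at once if a pot already packed is shoved more than 30 mm or knocked over (distance of any of packed_tumbler, packed_jug, packed_vase from where it was at the start of the episode above 0.03 m or angle between any of packed_tumbler, packed_jug, packed_vase's own z axis and vertical above 0.5 rad).
It fails at once if the mug, tea bowl or jar is moved more than 30 mm or knocked over (distance of any of mug, tea_bowl, jar from where it was at the start of the episode above 0.03 m or angle between any of mug, tea_bowl, jar's own z axis and vertical above 0.5 rad).
It also fails if it takes over 112 s, if anything falls off the work surface, if the arm or the gripper's body presses on something with over 40 N, if the wrist force passes 120 N, or if a joint passes its speed limit or range.

## Working session

There is one attempt and no reset: what is moved stays moved. The work goes in short steps, Python scripts to look and compute and a tool call to move; the robot and the scene stay as the last step left them, time stands still between calls to the robot, and variables do not carry over. Pictures are saved under pics/ and viewed, at most 14 in all, crops included, and the job is handed in when it is done.

Besides the shell and the picture viewer there is one more tool, called after "Emit:" as name(argument=value, ...), one argument or row to a line, values as JSON. servo_tool: Moves the arm, as the interface text tells. Its arguments: {"type":"object","properties":{"rows":{"type":"array","items":{"type":"array","items":{"type":"number"}}}},"required":["rows"]}

```bash
mkdir -p pics; ls; python3 - <<'E'
from workcell import status,cams
import cv2,json,numpy as np
print(status.state())
for n in("top","scene"):
    s=cams.snapshot(n);cv2.imwrite(f"pics/{n}0.png",s["image"][:,:,::-1])
    print(n,s["camera_matrix"],s["R"],s["t"])
    np.savez(f"{n}0.npz",**s)
E
```

```text
pics
{'t': 0.0, 'joints': array([-1.35349538,  0.61585075, -0.01262966,  1.4249134 ,  0.00807906,
        1.10338545, -0.04040341]), 'qvel': array([-0.00163684,  0.00055256,  0.00095646,  0.00072443, -0.00025048,
        0.00033522, -0.00035445]), 'effort': array([ 5.66562630e-04, -4.58940196e+01,  2.09186934e-01, -1.65741116e+01,
       -6.11506915e-02,  2.05367297e-02,  2.25592635e-04]), 'eef_pos': array([0.15669156, 0.63000957, 0.21752076]), 'tcp_rot': array([-0.38187689, -3.11799634,  0.00391095]), 'ft_force': array([-0.15349081, -0.50203844, -0.0245171 ]), 'wrist_torque': array([0.02204781, 0.0633268 , 0.01991629]), 'finger_force': 0.0, 'opening': 0.09286335953482411}
top [[505.77817111   0.         314.23400448]
 [  0.         505.77817111 198.75897155]
 [  0.           0.           1.        ]] [[-1.96850567e-02 -9.99793989e-01 -4.94754135e-03]
 [-9.74355586e-01  2.02931538e-02 -2.24096809e-01]
 [ 2.24151044e-01  4.09306152e-04 -9.74554330e-01]] [0.00926888 0.52864977 1.20072257]
scene [[435.232671     0.         316.35190044]
 [  0.         435.232671   202.5945945 ]
 [  0.           0.           1.        ]] [[ 0.641236    0.76731778 -0.00630955]
 [ 0.64963978 -0.54723374 -0.52773421]
 [-0.40839264  0.33430324 -0.84938613]] [-0.33052979 -0.34433464  1.46715063]
```

View pics/top0.png

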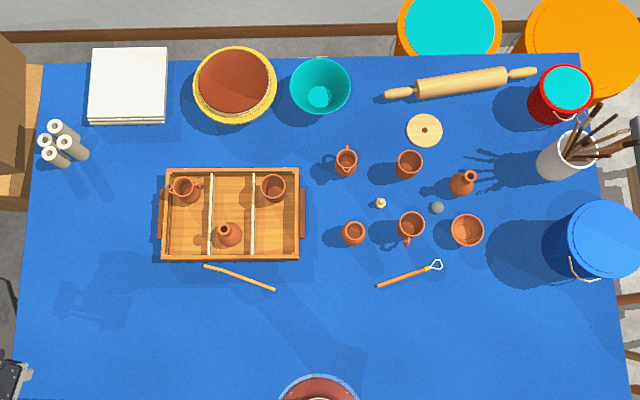

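View pics/scene0.png

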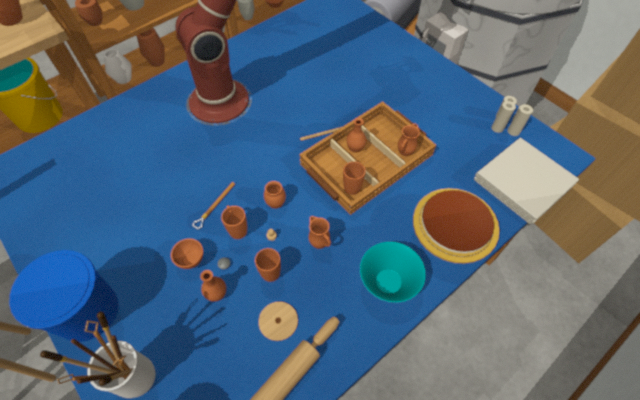

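Top view: on the bench are the jug (346,160), tumbler (409,163), vase (462,183), jar (353,233), mug (411,226) and bowl (467,230). In the crate the packed jug is in the +y bay, the vase in the middle bay (near side) and the tumbler in the −y bay.

```bash
cat > h.py <<'E'
import numpy as np,cv2
def ray(s,u,v,z):
    "world point at height z on pixel u,v"
    R=s["R"];t=s["t"];C=-R.T@t
    d=R.T@np.linalg.solve(s["camera_matrix"],[u,v,1.])
    return C+d*(z-C[2])/d[2]
def proj(s,X):
    p=s["camera_matrix"]@(s["R"]@np.array(X)+s["t"]);return p[:2]/p[2]
def crop(im,u0,v0,w,h,k,fn):
    c=cv2.resize(im[v0:v0+h,u0:u0+w,::-1],None,fx=k,fy=k,interpolation=cv2.INTER_CUBIC)
    for i in range(0,w,20): cv2.putText(c,str(u0+i),(i*k,10),0,.35,(255,255,255));cv2.line(c,(i*k,12),(i*k,18),(255,255,255))
    for i in range(20,h,20): cv2.putText(c,str(v0+i),(0,i*k),0,.35,(255,255,255));cv2.line(c,(24,i*k),(30,i*k),(255,255,255))
    cv2.imwrite(fn,c)
E
python3 - <<'E'
from h import *
s=np.load("top0.npz");im=s["image"]
crop(im,330,140,160,110,5,"pics/b.png");crop(im,150,155,160,115,5,"pics/c.png")
E
```

```text
(no output)
```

View pics/b.png

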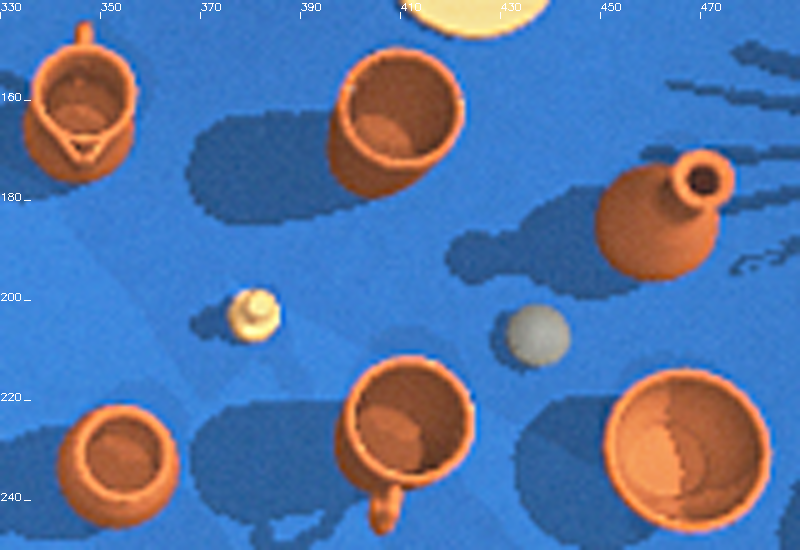

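View pics/c.png

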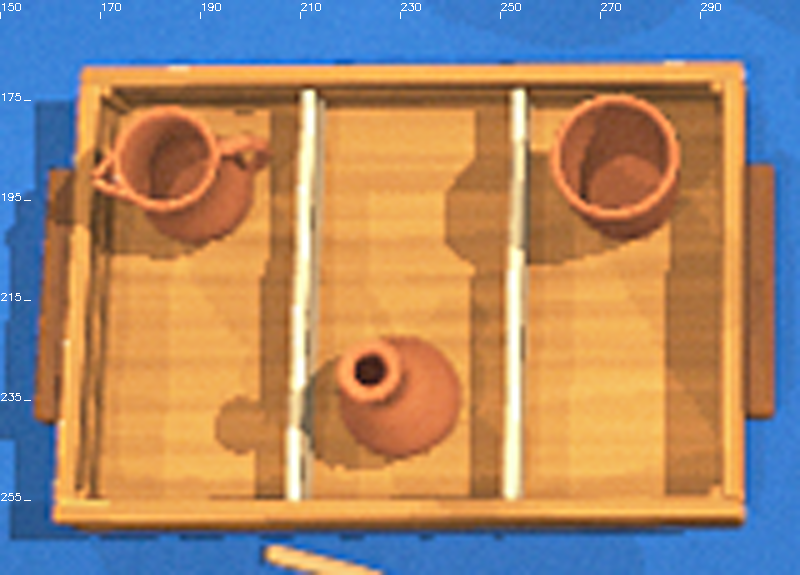

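```bash
python3 - <<'E'
from h import *
s=np.load("top0.npz");np.set_printoptions(precision=4,suppress=True)
for n,u,v,z in [("jug",346.9,158.4,.09),("jugH",347,146,.07),("jugL",347,172,.088),("tumb",410,161.8,.09),("vase",470.6,176.2,.115),("mug",411.6,224.3,.09),("jar",353.9,231,.074),("bowl",467.4,230,.048),("knob",381,203,.02),("ball",437.5,207,.03),
 ("TL",166.4,168.6,.05),("TR",298.8,167.4,.05),("BL",161,257,.05),("BR",298.8,257.5,.05),("d1t",211.5,173,.048),("d1b",209,254.5,.048),("d2t",253.5,173,.048),("d2b",252.5,254.5,.048),("ptumb",273.2,186.6,.098),("pvase",224.2,229,.123),("pjug",183,187,.098)]:
    p=ray(s,u,v,z);print(n,p[:2],round(np.hypot(*p[:2]),3))
c=proj(s,[.157,.631,.0]);print(c)
for p in [(346.9-10.3,158.4,.09),(346.9+10.3,158.4,.09)]:print(ray(s,*p))
import glob
from scipy.spatial.transform import Rotation as R
print(R.from_rotvec([-0.38187689, -3.11799634,  0.00391095]).as_matrix())
E
```

```text
jug [ 0.6227 -0.0843] 0.628
jugH [ 0.6618 -0.0871] 0.667
jugL [ 0.5883 -0.0835] 0.594
tumb [ 0.6106 -0.2399] 0.656
vase [ 0.5639 -0.3781] 0.679
mug [ 0.454 -0.234] 0.511
jar [ 0.4432 -0.0961] 0.454
bowl [ 0.4442 -0.3793] 0.584
knob [ 0.5232 -0.1726] 0.551
ball [ 0.5076 -0.3141] 0.597
TL [0.6178 0.3742] 0.722
TR [0.6139 0.0363] 0.615
BL [0.3924 0.3771] 0.544
BR [0.3843 0.0392] 0.386
d1t [0.6043 0.2591] 0.658
d1b [0.3964 0.2599] 0.474
d2t [0.6021 0.152 ] 0.621
d2b [0.3942 0.1529] 0.423
ptumb [0.5524 0.0976] 0.561
pvase [0.4462 0.2101] 0.493
pjug [0.556 0.317] 0.64
[ 58.6423 357.7054]
[ 0.6232 -0.0589  0.09  ]
[ 0.6221 -0.1098  0.09  ]
[[-0.9704  0.2413 -0.0006]
 [ 0.2413  0.9704 -0.0024]
 [-0.     -0.0025 -1.    ]]
```

```bash
cat >> h.py <<'E'
from scipy.spatial.transform import Rotation as Ro
def go(st,target,yaw=0.):
    "turn & shift units from present pose to target with tool x=-X,y=+Y (yawed)"
    A=Ro.from_rotvec(st["tcp_rot"]);B=Ro.from_euler("z",yaw)*Ro.from_matrix(np.diag([-1,1,-1.]))
    print("turn",np.round(np.degrees((A.inv()*B).as_rotvec())/5,2),"shift",np.round(A.inv().apply(np.array(target)-st["eef_pos"])/.025,2))
E
python3 - <<'E'
from h import *
from workcell import status
st=status.state()
go(st,[.6227,-.0843,.2])
E
```

```text
turn [-0.03 -0.   -2.79] shift [-24.98 -23.23   0.76]
```

Emit:
servo_tool(
  rows=[
    [0,0,-0.3,-0.5,-0.5,0,1],
    [0,0,-0.6,-1.5,-1.4,0,1],
    [0,0,-0.9,-2.5,-2.3,0,1],
    [0,0,-1.2,-3.6,-3.4,0,1],
    [0,0,-1.5,-4.7,-4.4,0,1],
    [0,0,-1.8,-5.8,-5.4,0,1],
    [0,0,-2.1,-6.9,-6.4,0,1],
    [0,0,-2.4,-8,-7.4,0,1],
    [0,0,-2.8,-9.1,-8.4,0,1],
    [0,0,-2.8,-10.2,-9.4,0,1],
    [0,0,-2.8,-11.3,-10.5,0,1],
    [0,0,-2.8,-12.4,-11.5,0,1],
  ],
)

```text
t: 1.1
eef_pos: [0.3887, 0.2747, 0.2185]
tcp_rot: [0.001, -3.141, 0.001]
ft_force: [-0.2, 0.2, 0.4]
opening: 0.0932
finger_force: 0.0
```

```bash
python3 - <<'E'
from h import *
from workcell import status
st=status.state();print(st['t'],st['eef_pos'],st['joints'])
go(st,[.6227,-.0843,.2])
E
```

```text
1.1 [0.38871337 0.27469737 0.21845104] [-0.63909296  0.3484938  -0.03001265  1.90781168  0.01346948  0.88646136
  0.89535388]
turn [-0.01 -0.01  0.  ] shift [ -9.35 -14.36   0.74]
```

Emit:
servo_tool(
  rows=[
    [0,0,0,-0.7,-1.1,0,1],
    [0,0,0,-1.5,-2.3,0,1],
    [0,0,0,-2.3,-3.5,0,1],
    [0,0,0,-3.1,-4.8,0,1],
    [0,0,0,-3.9,-6,0,1],
    [0,0,0,-4.7,-7.2,0,1],
    [0,0,0,-5.5,-8.4,0,1],
    [0,0,0,-6.3,-9.7,0,1],
    [0,0,0,-7.1,-10.9,0,1],
    [0,0,0,-7.9,-12.2,0,1],
    [0,0,0,-8.7,-13.4,0,1],
    [0,0,0,-9.35,-14.36,0,1],
  ],
)

```text
t: 2.1
eef_pos: [0.6229, -0.0855, 0.218]
tcp_rot: [-0.003, -3.141, 0.002]
ft_force: [0.7, -0.9, 0.1]
opening: 0.0928
finger_force: 0.0
```

```bash
python3 - <<'E'
from h import *
from workcell import status,cams
s=cams.snapshot("wrist");st=status.state();np.savez("w1.npz",**s)
print(st['t'],st['eef_pos'])
im=np.ascontiguousarray(s["image"][:,:,::-1])
for z in(.05,.09):
  p=proj(s,[.6227,-.0843,z]);print(z,p);cv2.circle(im,tuple(int(round(a)) for a in p),4,(255,0,0),1)
cv2.imwrite("pics/w1.png",im)
go(st,[.6227,-.0843,.053])
E
```

```text
2.15 [ 0.6250677  -0.0924295   0.21764668]
0.05 [321.0587932  183.89360671]
0.09 [321.15494248 193.69231715]
turn [-0.09  0.03 -0.1 ] shift [0.11 0.37 6.58]
```

View pics/w1.png

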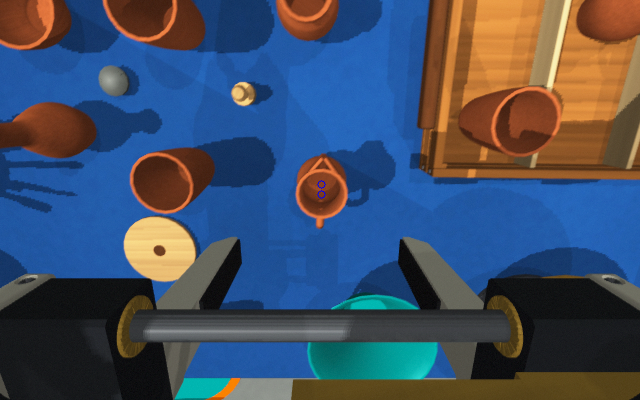

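The wrist view shows the jug rim centred at (321,191), 2 px from the prediction, with the handle toward +x. I'll descend there.

Emit:
servo_tool(
  rows=[
    [0,0,0,0,0,0.6,1],
    [0,0,0,0,0,1.5,1],
    [0,0,0,0,0,2.5,1],
    [0,0,0,0,0,3.4,1],
    [0,0,0,0,0,4.2,1],
    [0,0,0,0,0,5,1],
    [0,0,0,0,0,5.6,1],
    [0,0,0,0,0,6.1,1],
    [0,0,0,0,0,6.4,1],
    [0,0,0,0,0,6.6,1],
    [0,0,0,0,0,6.6,1],
    [0,0,0,0,0,6.6,1],
  ],
)

```text
t: 3.15
eef_pos: [0.6227, -0.0819, 0.0541]
tcp_rot: [-0.001, 3.141, -0.0]
ft_force: [-0.2, 0.1, -0.1]
opening: 0.0928
finger_force: 0.0
```

```bash
python3 - <<'E'
from h import *
from workcell import status
st=status.state();print(st['t'],st['eef_pos'])
go(st,[.6227,-.0843,.053])
E
```

```text
3.15 [ 0.62268682 -0.08194779  0.05409456]
turn [-0.    0.01  0.01] shift [-0.   -0.09  0.04]
```

Emit:
servo_tool(
  rows=[
    [0,0,0,0,-0.09,0,0.8],
    [0,0,0,0,-0.09,0,0.7],
    [0,0,0,0,-0.09,0,0.6],
    [0,0,0,0,-0.09,0,0.5],
    [0,0,0,0,-0.09,0,0.4],
    [0,0,0,0,-0.09,0,0.3],
    [0,0,0,0,-0.09,0,0.2],
    [0,0,0,0,-0.09,0,0.2],
    [0,0,0,0,-0.09,0,0.2],
    [0,0,0,0,-0.09,0,0.2],
  ],
)

```text
t: 3.98
eef_pos: [0.6223, -0.0838, 0.0537]
tcp_rot: [0.001, -3.142, -0.001]
ft_force: [-0.5, 1.1, 1.4]
opening: 0.0498
finger_force: 29.9
```

Emit:
servo_tool(
  rows=[
    [0,0,0,0,0,-0.2,0.2],
    [0,0,0,0,0,-0.5,0.2],
    [0,0,0,0,0,-0.9,0.2],
    [0,0,0,0,0,-1.4,0.2],
    [0,0,0,0,0,-2,0.2],
    [0,0,0,0,0,-2.7,0.2],
    [0,0,0,0,0,-3.4,0.2],
    [0,0,0,0,0,-4.1,0.2],
    [0,0,0,0,0,-4.7,0.2],
    [0,0,0,0,0,-5.2,0.2],
    [0,0,0,0,0,-5.5,0.2],
    [0,0,0,0,0,-5.6,0.2],
  ],
)

```text
t: 4.98
eef_pos: [0.6231, -0.0845, 0.1959]
tcp_rot: [-0.001, 3.138, -0.001]
ft_force: [-0.3, -0.8, -1.7]
opening: 0.0497
finger_force: 29.8
```

```bash
python3 - <<'E'
from h import *
from workcell import status,cams
s=cams.snapshot("wrist");cv2.imwrite("pics/w2.png",s["image"][:,:,::-1])
st=status.state();print(st['t'],st['eef_pos'],st['opening'])
go(st,[.446,.3145,.193])
E
```

```text
5.0333 [ 0.62279832 -0.08438562  0.19528861] 0.04921190025531889
turn [-0.    0.03  0.  ] shift [ 7.07 15.96  0.07]
```

View pics/w2.png

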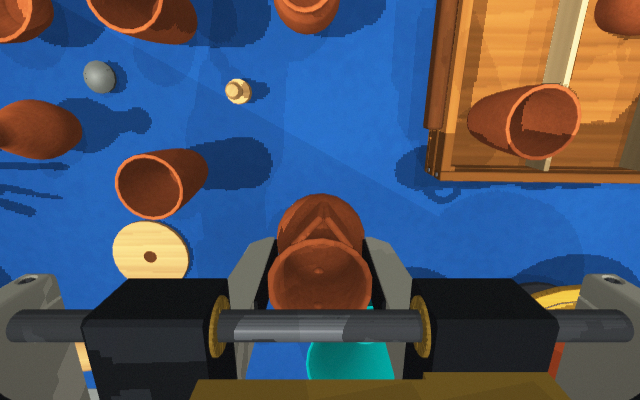

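The jug is held upright, opening steady at 49 mm, so I'll carry it to the +y bay.

Emit:
servo_tool(
  rows=[
    [0,0,0,0.2,0.4,0,0.2],
    [0,0,0,0.6,1.3,0,0.2],
    [0,0,0,1.1,2.5,0,0.2],
    [0,0,0,1.7,3.9,0,0.2],
    [0,0,0,2.3,5.3,0,0.2],
    [0,0,0,3,6.7,0,0.2],
    [0,0,0,3.6,8.1,0,0.2],
    [0,0,0,4.2,9.5,0,0.2],
    [0,0,0,4.8,10.9,0,0.2],
    [0,0,0,5.4,12.2,0,0.2],
    [0,0,0,5.9,13.4,0,0.2],
    [0,0,0,6.3,14.3,0,0.2],
  ],
)

```text
t: 6.03
eef_pos: [0.461, 0.277, 0.1927]
tcp_rot: [0.008, -3.138, -0.001]
ft_force: [0.2, 1.8, -0.3]
opening: 0.0498
finger_force: 29.9
```

Emit:
servo_tool(
  rows=[
    [0,0,0,0.4,0.8,0,0.2],
    [0,0,0,0.6,1.3,0,0.2],
    [0,0,0,0.75,1.6,0.2,0.2],
    [0,0,0,0.78,1.66,0.7,0.2],
    [0,0,0,0.78,1.66,1.3,0.2],
    [0,0,0,0.78,1.66,1.9,0.2],
    [0,0,0,0.78,1.66,2.5,0.2],
    [0,0,0,0.78,1.66,2.9,0.2],
    [0,0,0,0.78,1.66,3.1,0.2],
    [0,0,0,0.78,1.66,3.1,0.2],
    [0,0,0,0.78,1.66,3.1,0.2],
  ],
)

```text
t: 6.95
eef_pos: [0.4454, 0.3144, 0.1162]
tcp_rot: [0.0, 3.141, -0.0]
ft_force: [0.3, -0.1, -1.0]
opening: 0.0498
finger_force: 29.9
```

```bash
python3 - <<'E'
from h import *
from workcell import status,cams
s=cams.snapshot("wrist");cv2.imwrite("pics/w3.png",s["image"][:,:,::-1])
st=status.state();print(st['t'],st['eef_pos'],st['opening'])
go(st,[.446,.3145,.0617])
E
```

```text
7.0 [0.44567609 0.31475974 0.11667165] 0.04936638102262541
turn [0.01 0.01 0.  ] shift [-0.01 -0.01  2.2 ]
```

View pics/w3.png

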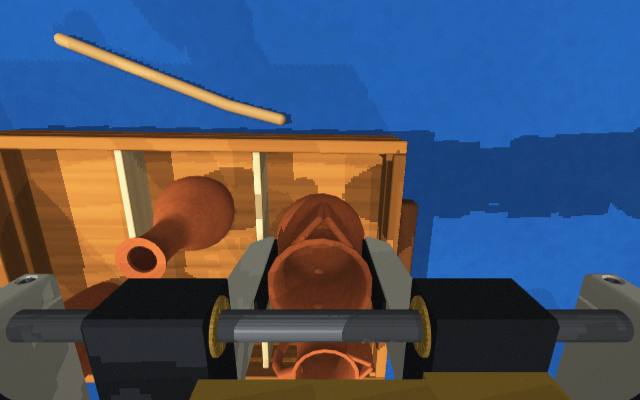

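The jug is centred in the +y bay (about (325,250)) and clear of its twin. I'll lower it.

Emit:
servo_tool(
  rows=[
    [0,0,0,0,0,0.3,0.2],
    [0,0,0,0,0,0.7,0.2],
    [0,0,0,0,0,1.1,0.2],
    [0,0,0,0,0,1.5,0.2],
    [0,0,0,0,0,1.8,0.2],
    [0,0,0,0,0,2.0,0.2],
    [0,0,0,0,0,2.1,0.2],
    [0,0,0,0,0,2.15,0.2],
    [0,0,0,0,0,2.18,0.2],
    [0,0,0,0,0,2.2,0.2],
    [0,0,0,0,0,2.2,0.2],
  ],
)

```text
t: 7.92
eef_pos: [0.4451, 0.3147, 0.0616]
tcp_rot: [-0.001, 3.141, 0.0]
ft_force: [-0.0, -0.6, 1.5]
opening: 0.0497
finger_force: 29.9
```

Emit:
servo_tool(
  rows=[
    [0,0,0,0,0,0,0.5],
    [0,0,0,0,0,0,0.56],
    [0,0,0,0,0,0,0.64],
    [0,0,0,0,0,0,0.72],
    [0,0,0,0,0,0,0.8],
    [0,0,0,0,0,0,0.8],
    [0,0,0,0,0,-0.3,0.8],
    [0,0,0,0,0,-0.8,0.8],
    [0,0,0,0,0,-1.6,0.8],
    [0,0,0,0,0,-2.6,0.8],
    [0,0,0,0,0,-3.8,0.8],
    [0,0,0,0,0,-5,1],
  ],
)

```text
t: 8.92
eef_pos: [0.4447, 0.3144, 0.1877]
tcp_rot: [0.001, -3.141, 0.001]
ft_force: [0.5, -0.4, -0.0]
opening: 0.0777
finger_force: 0.0
```

```bash
python3 - <<'E'
from h import *
from workcell import status
st=status.state();print(st['t'],st['eef_pos'],st['opening'])
go(st,[.6106,-.2399,.19])
E
```

```text
8.9167 [0.44469738 0.31442166 0.18766075] 0.07770935084955208
turn [-0.01 -0.01  0.01] shift [ -6.63 -22.18  -0.09]
```

Emit:
servo_tool(
  rows=[
    [0,0,0,-0.2,-0.5,0,1],
    [0,0,0,-0.5,-1.6,0,1],
    [0,0,0,-0.9,-3,0,1],
    [0,0,0,-1.3,-4.5,0,1],
    [0,0,0,-1.8,-6,0,1],
    [0,0,0,-2.2,-7.5,0,1],
    [0,0,0,-2.7,-9,0,1],
    [0,0,0,-3.1,-10.5,0,1],
    [0,0,0,-3.6,-12,0,1],
    [0,0,0,-4,-13.5,0,1],
    [0,0,0,-4.5,-15,0,1],
    [0,0,0,-4.9,-16.5,0,1],
  ],
)

```text
t: 9.92
eef_pos: [0.568, -0.1, 0.1862]
tcp_rot: [-0.0, 3.141, -0.0]
ft_force: [0.1, 0.6, -0.0]
opening: 0.0931
finger_force: 0.0
```

Emit:
servo_tool(
  rows=[
    [0,0,0,-0.4,-1.5,0,1],
    [0,0,0,-0.9,-2.9,0,1],
    [0,0,0,-1.2,-4.1,0,1],
    [0,0,0,-1.5,-5,0,1],
    [0,0,0,-1.65,-5.5,0,1],
    [0,0,0,-1.73,-5.68,0,1],
    [0,0,0,-1.73,-5.68,0.3,1],
    [0,0,0,-1.73,-5.68,0.8,1],
    [0,0,0,-1.73,-5.68,1.3,1],
    [0,0,0,-1.73,-5.68,1.7,1],
    [0,0,0,-1.73,-5.68,1.9,1],
    [0,0,0,-1.73,-5.68,2.0,1],
  ],
)

```text
t: 10.92
eef_pos: [0.6105, -0.2381, 0.1349]
tcp_rot: [0.003, -3.139, -0.002]
ft_force: [0.7, -1.1, 0.3]
opening: 0.0932
finger_force: 0.0
```

```bash
python3 - <<'E'
from h import *
from workcell import status,cams
s=cams.snapshot("wrist");st=status.state()
print(st['t'],st['eef_pos'])
im=np.ascontiguousarray(s["image"][:,:,::-1])
# predicted rim outlines
for x,y,z,r in [(.6106,-.2399,.09,.031),(.5639,-.3781,.115,.0145)]:
    P=np.array([proj(s,[x+r*np.cos(a),y+r*np.sin(a),z]) for a in np.linspace(0,6.28,40)])
    cv2.polylines(im,[P.astype(int)],True,(255,0,0),1)
cv2.imwrite("pics/w4.png",im)
go(st,[.6106,-.2399,.052])
E
```

```text
10.9667 [ 0.61067246 -0.23857353  0.13510619]
turn [ 0.01 -0.02  0.02] shift [-0.   -0.06  3.32]
```

View pics/w4.png

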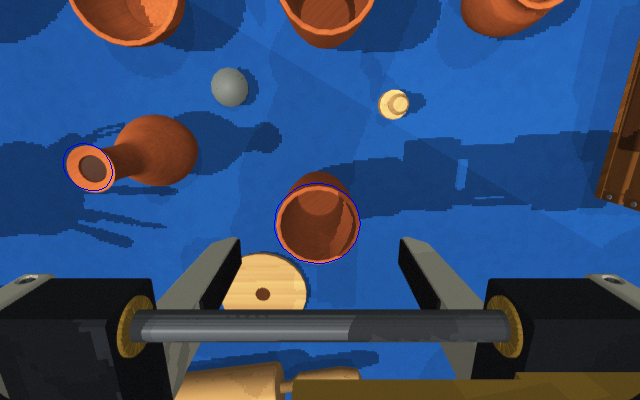

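Predicted rim outlines lie on the tumbler (318,222) and vase (91,168), so I'll descend and grip the tumbler.

Emit:
servo_tool(
  rows=[
    [0,0,0,0,-0.06,0.4,1],
    [0,0,0,0,-0.06,1,1],
    [0,0,0,0,-0.06,1.7,1],
    [0,0,0,0,-0.06,2.3,1],
    [0,0,0,0,-0.06,2.8,1],
    [0,0,0,0,-0.06,3.1,1],
    [0,0,0,0,-0.06,3.25,1],
    [0,0,0,0,-0.06,3.32,1],
    [0,0,0,0,-0.06,3.32,1],
  ],
)

```text
t: 11.72
eef_pos: [0.6114, -0.2414, 0.0533]
tcp_rot: [-0.001, 3.141, -0.0]
ft_force: [-0.5, -0.8, 0.2]
opening: 0.0932
finger_force: 0.0
```

Emit:
servo_tool(
  rows=[
    [0,0,0,0,0,0,0.85],
    [0,0,0,0,0,0,0.75],
    [0,0,0,0,0,0,0.65],
    [0,0,0,0,0,0,0.55],
    [0,0,0,0,0,0,0.45],
    [0,0,0,0,0,0,0.35],
    [0,0,0,0,0,0,0.35],
    [0,0,0,0,0,0,0.35],
    [0,0,0,0,0,0,0.35],
  ],
)

```text
t: 12.47
eef_pos: [0.6113, -0.2409, 0.0534]
tcp_rot: [-0.001, 3.141, 0.0]
ft_force: [-0.3, 1.0, 2.9]
opening: 0.0592
finger_force: 29.9
```

Emit:
servo_tool(
  rows=[
    [0,0,0,0,0,-0.2,0.35],
    [0,0,0,0,0,-0.5,0.35],
    [0,0,0,0,0,-0.9,0.35],
    [0,0,0,0,0,-1.4,0.35],
    [0,0,0,0,0,-2,0.35],
    [0,0,0,0,0,-2.7,0.35],
    [0,0,0,0,0,-3.4,0.35],
    [0,0,0,0,0,-4.1,0.35],
    [0,0,0,0,0,-4.7,0.35],
    [0,0,0,0,0,-5.2,0.35],
    [0,0,0,0,0,-5.5,0.35],
    [0,0,0,0,0,-5.6,0.35],
  ],
)

```text
t: 13.47
eef_pos: [0.612, -0.2417, 0.1958]
tcp_rot: [-0.001, 3.138, -0.002]
ft_force: [0.7, -0.6, -1.6]
opening: 0.0593
finger_force: 29.9
```

```bash
python3 - <<'E'
from h import *
from workcell import status
st=status.state();print(st['t'],st['eef_pos'],st['opening'])
go(st,[.447,.0985,.193])
E
```

```text
13.4667 [ 0.61195764 -0.24165247  0.19578068] 0.05932723342397619
turn [-0.02  0.04  0.01] shift [ 6.59 13.61  0.07]
```

Emit:
servo_tool(
  rows=[
    [0,0,0,0.2,0.4,0,0.35],
    [0,0,0,0.6,1.2,0,0.35],
    [0,0,0,1.1,2.3,0,0.35],
    [0,0,0,1.7,3.5,0,0.35],
    [0,0,0,2.3,4.8,0,0.35],
    [0,0,0,3,6.1,0,0.35],
    [0,0,0,3.6,7.4,0,0.35],
    [0,0,0,4.2,8.6,0,0.35],
    [0,0,0,4.8,9.8,0,0.35],
    [0,0,0,5.3,10.9,0,0.35],
    [0,0,0,5.7,11.8,0,0.35],
    [0,0,0,6.1,12.6,0,0.35],
  ],
)

```text
t: 14.47
eef_pos: [0.4572, 0.0756, 0.1931]
tcp_rot: [0.004, -3.141, -0.001]
ft_force: [0.1, 0.4, -1.3]
opening: 0.0588
finger_force: 29.9
```

Emit:
servo_tool(
  rows=[
    [0,0,0,0.3,0.6,0,0.35],
    [0,0,0,0.45,0.9,0,0.35],
    [0,0,0,0.49,1.01,0.2,0.35],
    [0,0,0,0.49,1.01,0.7,0.35],
    [0,0,0,0.49,1.01,1.3,0.35],
    [0,0,0,0.49,1.01,1.9,0.35],
    [0,0,0,0.49,1.01,2.5,0.35],
    [0,0,0,0.49,1.01,2.9,0.35],
    [0,0,0,0.49,1.01,3.1,0.35],
    [0,0,0,0.49,1.01,3.1,0.35],
    [0,0,0,0.49,1.01,3.1,0.35],
  ],
)

```text
t: 15.38
eef_pos: [0.4466, 0.0982, 0.1156]
tcp_rot: [0.001, 3.142, -0.001]
ft_force: [0.2, 0.4, -1.6]
opening: 0.0593
finger_force: 29.9
```

```bash
python3 - <<'E'
from h import *
from workcell import status,cams
s=cams.snapshot("wrist");cv2.imwrite("pics/w5.png",s["image"][:,:,::-1])
st=status.state();print(st['t'],st['eef_pos'],st['opening'])
go(st,[.447,.0985,.0612])
E
```

```text
15.4333 [0.44687702 0.09853091 0.11597981] 0.05960775778929341
turn [-0.    0.01 -0.  ] shift [-0.   -0.    2.19]
```

View pics/w5.png

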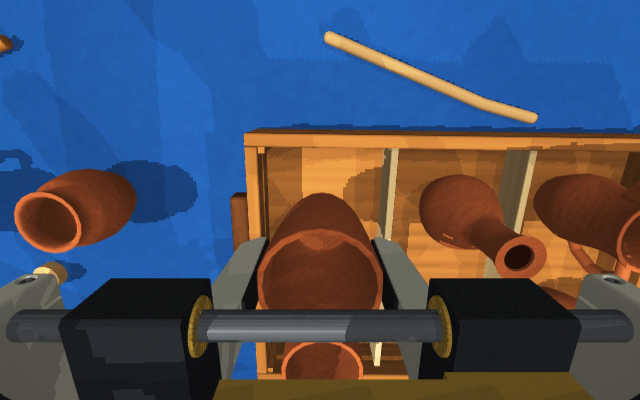

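The tumbler is centred in its bay (about (320,270)), with its twin behind it. I'll lower it and release.

Emit:
servo_tool(
  rows=[
    [0,0,0,0,0,0.3,0.35],
    [0,0,0,0,0,0.7,0.35],
    [0,0,0,0,0,1.1,0.35],
    [0,0,0,0,0,1.5,0.35],
    [0,0,0,0,0,1.8,0.35],
    [0,0,0,0,0,2.0,0.35],
    [0,0,0,0,0,2.1,0.35],
    [0,0,0,0,0,2.15,0.35],
    [0,0,0,0,0,2.18,0.35],
    [0,0,0,0,0,2.19,0.35],
    [0,0,0,0,0,2.19,0.35],
  ],
)

```text
t: 16.35
eef_pos: [0.4465, 0.099, 0.0613]
tcp_rot: [-0.001, 3.141, 0.0]
ft_force: [0.9, 0.2, 0.0]
opening: 0.0596
finger_force: 29.9
```

Emit:
servo_tool(
  rows=[
    [0,0,0,0,0,0,0.6],
    [0,0,0,0,0,0,0.66],
    [0,0,0,0,0,0,0.72],
    [0,0,0,0,0,0,0.8],
    [0,0,0,0,0,0,0.86],
    [0,0,0,0,0,0,0.86],
    [0,0,0,0,0,-0.3,0.86],
    [0,0,0,0,0,-0.8,0.86],
    [0,0,0,0,0,-1.6,0.86],
    [0,0,0,0,0,-2.6,0.86],
    [0,0,0,0,0,-3.8,0.86],
    [0,0,0,0,0,-5,1],
  ],
)

```text
t: 17.35
eef_pos: [0.4455, 0.0988, 0.1874]
tcp_rot: [0.001, -3.141, 0.0]
ft_force: [0.8, 0.4, 0.2]
opening: 0.0833
finger_force: 0.0
```

```bash
python3 - <<'E'
from h import *
from workcell import status
st=status.state();print(st['t'],st['eef_pos'],st['opening'])
go(st,[.5639,-.3781,.2])
E
```

```text
17.35 [0.4455357  0.09876478 0.18743305] 0.08327243695087946
turn [-0.   -0.01  0.01] shift [ -4.73 -19.08  -0.5 ]
```

Emit:
servo_tool(
  rows=[
    [0,0,0,-0.1,-0.5,-0.1,1],
    [0,0,0,-0.4,-1.5,-0.2,1],
    [0,0,0,-0.7,-2.8,-0.3,1],
    [0,0,0,-1,-4.2,-0.4,1],
    [0,0,0,-1.4,-5.6,-0.5,1],
    [0,0,0,-1.7,-7,-0.5,1],
    [0,0,0,-2.1,-8.5,-0.5,1],
    [0,0,0,-2.5,-10,-0.5,1],
    [0,0,0,-2.8,-11.4,-0.5,1],
    [0,0,0,-3.2,-12.8,-0.5,1],
    [0,0,0,-3.5,-14.2,-0.5,1],
    [0,0,0,-3.8,-15.5,-0.5,1],
  ],
)

```text
t: 18.35
eef_pos: [0.5412, -0.2907, 0.1989]
tcp_rot: [-0.0, -3.142, 0.001]
ft_force: [0.2, 0.3, 0.3]
opening: 0.093
finger_force: 0.0
```

Emit:
servo_tool(
  rows=[
    [0,0,0,-0.3,-1.2,0,1],
    [0,0,0,-0.6,-2.2,0,1],
    [0,0,0,-0.8,-3,0,1],
    [0,0,0,-0.9,-3.4,0,1],
    [0,0,0,-0.93,-3.58,0,1],
    [0,0,0,-0.93,-3.58,0.3,1],
    [0,0,0,-0.93,-3.58,0.7,1],
    [0,0,0,-0.93,-3.58,1.1,1],
    [0,0,0,-0.93,-3.58,1.4,1],
    [0,0,0,-0.93,-3.58,1.6,1],
    [0,0,0,-0.93,-3.58,1.6,1],
  ],
)

```text
t: 19.27
eef_pos: [0.564, -0.3765, 0.1565]
tcp_rot: [0.002, -3.139, -0.004]
ft_force: [-0.0, 0.7, 0.4]
opening: 0.0931
finger_force: 0.0
```

```bash
python3 - <<'E'
from h import *
from workcell import status,cams
s=cams.snapshot("wrist");st=status.state()
print(st['t'],st['eef_pos'])
im=np.ascontiguousarray(s["image"][:,:,::-1])
x,y,z,r=(.5639,-.3781,.115,.0145)
P=np.array([proj(s,[x+r*np.cos(a),y+r*np.sin(a),z]) for a in np.linspace(0,6.28,40)])
cv2.polylines(im,[P.astype(int)],True,(255,0,0),1)
cv2.imwrite("pics/w6.png",im)
go(st,[.5639,-.3781,.072])
E
```

```text
19.3167 [ 0.56439924 -0.37711874  0.1574717 ]
turn [ 0.01 -0.02  0.01] shift [ 0.01 -0.04  3.42]
```

View pics/w6.png

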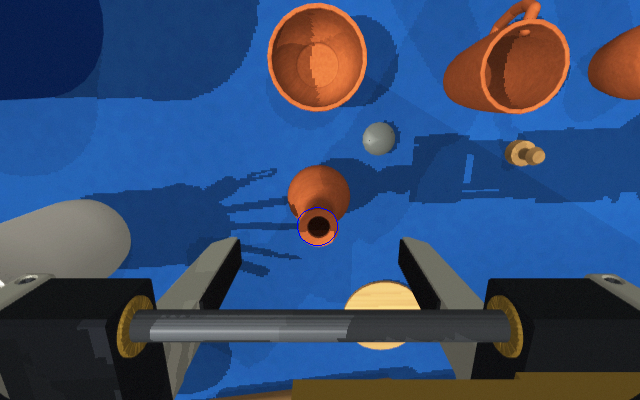

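The predicted lip circle lies on the vase mouth (318,226). I'll descend and grip the neck.

Emit:
servo_tool(
  rows=[
    [0,0,0,0,-0.04,0.4,1],
    [0,0,0,0,-0.04,1,1],
    [0,0,0,0,-0.04,1.7,0.9],
    [0,0,0,0,-0.04,2.3,0.8],
    [0,0,0,0,-0.04,2.8,0.7],
    [0,0,0,0,-0.04,3.2,0.65],
    [0,0,0,0,-0.04,3.35,0.65],
    [0,0,0,0,-0.04,3.4,0.65],
    [0,0,0,0,-0.04,3.4,0.65],
    [0,0,0,0,-0.04,3.4,0.65],
  ],
)

```text
t: 20.15
eef_pos: [0.5653, -0.3794, 0.0743]
tcp_rot: [-0.001, 3.14, -0.002]
ft_force: [-0.1, -0.6, 0.2]
opening: 0.0607
finger_force: 0.0
```

Emit:
servo_tool(
  rows=[
    [0,0,0,0,0,0,0.6],
    [0,0,0,0,0,0,0.5],
    [0,0,0,0,0,0,0.4],
    [0,0,0,0,0,0,0.32],
    [0,0,0,0,0,0,0.26],
    [0,0,0,0,0,0,0.2],
    [0,0,0,0,0,0,0.1],
    [0,0,0,0,0,0,0.1],
    [0,0,0,0,0,0,0.1],
    [0,0,0,0,0,0,0.1],
  ],
)

```text
t: 20.98
eef_pos: [0.5648, -0.3786, 0.0734]
tcp_rot: [0.001, -3.142, -0.001]
ft_force: [-0.1, 0.8, 0.7]
opening: 0.0259
finger_force: 29.5
```

Emit:
servo_tool(
  rows=[
    [0,0,0,0,0,-0.2,0.1],
    [0,0,0,0,0,-0.5,0.1],
    [0,0,0,0,0,-0.9,0.1],
    [0,0,0,0,0,-1.4,0.1],
    [0,0,0,0,0,-2,0.1],
    [0,0,0,0,0,-2.7,0.1],
    [0,0,0,0,0,-3.4,0.1],
    [0,0,0,0,0,-4.1,0.1],
    [0,0,0,0,0,-4.7,0.1],
    [0,0,0,0,0,-5.2,0.1],
    [0,0,0,0,0,-5.5,0.1],
    [0,0,0,0,0,-5.6,0.1],
  ],
)

```text
t: 21.98
eef_pos: [0.5654, -0.3797, 0.2162]
tcp_rot: [-0.001, 3.138, -0.004]
ft_force: [0.4, -0.1, -1.5]
opening: 0.0257
finger_force: 29.4
```

```bash
python3 - <<'E'
from h import *
from workcell import status,cams
s=cams.snapshot("wrist");cv2.imwrite("pics/w7.png",s["image"][:,:,::-1])
st=status.state();print(st['t'],st['eef_pos'],st['opening'])
go(st,[.554,.2065,.213])
E
```

```text
22.0333 [ 0.565145   -0.37943872  0.21544165] 0.02555527958813178
turn [-0.02  0.03  0.  ] shift [ 0.44 23.44  0.05]
```

View pics/w7.png

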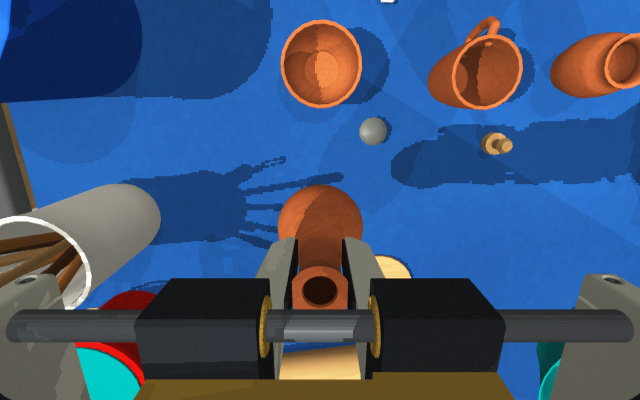

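The vase hangs upright in the grip, mouth at (320,288). I'll carry it to the middle bay.

Emit:
servo_tool(
  rows=[
    [0,0,0,0,0.3,0,0.1],
    [0,0,0,0,0.9,0,0.1],
    [0,0,0,0,1.8,0,0.1],
    [0,0,0,0.1,3,0,0.1],
    [0,0,0,0.1,4.3,0,0.1],
    [0,0,0,0.1,5.7,0,0.1],
    [0,0,0,0.1,7.1,0,0.1],
    [0,0,0,0.2,8.5,0,0.1],
    [0,0,0,0.2,9.9,0,0.1],
    [0,0,0,0.2,11.3,0,0.1],
    [0,0,0,0.2,12.7,0,0.1],
    [0,0,0,0.3,14,0,0.1],
  ],
)

```text
t: 23.03
eef_pos: [0.5562, -0.0258, 0.2126]
tcp_rot: [0.003, -3.14, -0.002]
ft_force: [0.6, -0.2, -2.1]
opening: 0.0255
finger_force: 29.5
```

Emit:
servo_tool(
  rows=[
    [0,0,0,0,1.3,0,0.1],
    [0,0,0,0,2.6,0,0.1],
    [0,0,0,0,3.9,0,0.1],
    [0,0,0,0.1,5.2,0,0.1],
    [0,0,0,0.1,6.4,0,0.1],
    [0,0,0,0.1,7.5,0,0.1],
    [0,0,0,0.1,8.3,0,0.1],
    [0,0,0,0.14,8.9,0,0.1],
    [0,0,0,0.14,9.3,0,0.1],
    [0,0,0,0.14,9.44,0,0.1],
    [0,0,0,0.14,9.44,0.3,0.1],
    [0,0,0,0.14,9.44,0.8,0.1],
  ],
)

```text
t: 24.03
eef_pos: [0.5544, 0.2059, 0.1939]
tcp_rot: [0.001, 3.139, -0.001]
ft_force: [0.9, 0.3, -2.2]
opening: 0.0256
finger_force: 29.5
```

Emit:
servo_tool(
  rows=[
    [0,0,0,0,0,0.5,0.1],
    [0,0,0,0,0,1,0.1],
    [0,0,0,0,0,1.5,0.1],
    [0,0,0,0,0,1.9,0.1],
    [0,0,0,0,0,2.2,0.1],
    [0,0,0,0,0,2.3,0.1],
    [0,0,0,0,0,2.3,0.1],
    [0,0,0,0,0,2.3,0.1],
  ],
)

```text
t: 24.7
eef_pos: [0.5538, 0.2069, 0.1362]
tcp_rot: [-0.0, 3.141, 0.0]
ft_force: [0.5, 0.2, -1.3]
opening: 0.026
finger_force: 29.5
```

```bash
python3 - <<'E'
from h import *
from workcell import status,cams
s=cams.snapshot("wrist");cv2.imwrite("pics/w8.png",s["image"][:,:,::-1])
st=status.state();print(st['t'],st['eef_pos'],st['opening'])
go(st,[.554,.2065,.0812])
E
```

```text
24.75 [0.55393731 0.20707361 0.13652633] 0.025818589649101584
turn [0.   0.02 0.01] shift [ 0.   -0.02  2.21]
```

View pics/w8.png

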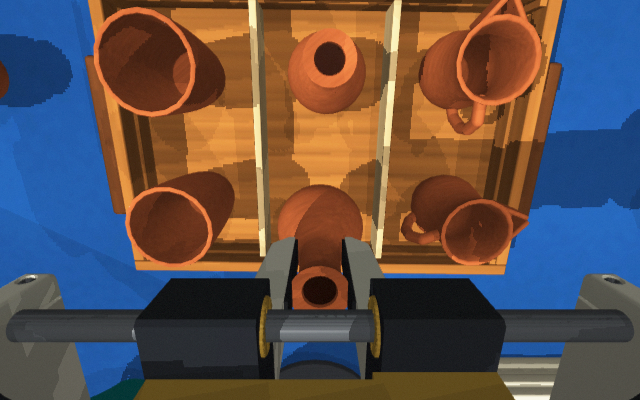

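All pots stand upright. The vase (320,220) is centred between the dividers, in line with its twin at (326,70). I'll lower it and release.

Emit:
servo_tool(
  rows=[
    [0,0,0,0,0,0.3,0.1],
    [0,0,0,0,0,0.7,0.1],
    [0,0,0,0,0,1.1,0.1],
    [0,0,0,0,0,1.5,0.1],
    [0,0,0,0,0,1.8,0.1],
    [0,0,0,0,0,2.0,0.1],
    [0,0,0,0,0,2.1,0.1],
    [0,0,0,0,0,2.15,0.1],
    [0,0,0,0,0,2.18,0.1],
    [0,0,0,0,0,2.2,0.1],
    [0,0,0,0,0,2.2,0.1],
  ],
)

```text
t: 25.67
eef_pos: [0.5536, 0.2071, 0.0814]
tcp_rot: [-0.001, 3.141, 0.0]
ft_force: [-0.1, -0.3, -1.7]
opening: 0.0254
finger_force: 29.5
```

Emit:
servo_tool(
  rows=[
    [0,0,0,0,0,0,0.28],
    [0,0,0,0,0,0,0.34],
    [0,0,0,0,0,0,0.42],
    [0,0,0,0,0,0,0.5],
    [0,0,0,0,0,0,0.58],
    [0,0,0,0,0,0,0.58],
    [0,0,0,0,0,-0.3,0.58],
    [0,0,0,0,0,-0.8,0.58],
    [0,0,0,0,0,-1.6,0.58],
    [0,0,0,0,0,-2.6,0.58],
    [0,0,0,0,0,-3.8,0.58],
    [0,0,0,0,0,-5,0.58],
  ],
)

```text
t: 26.67
eef_pos: [0.553, 0.2069, 0.2074]
tcp_rot: [0.001, -3.141, 0.0]
ft_force: [0.5, 0.8, -0.3]
opening: 0.0537
finger_force: 0.0
```

Emit:
servo_tool(
  rows=[
    [0,0,0,-0.5,0,-0.2,0.58],
    [0,0,0,-1,0,-0.5,0.58],
    [0,0,0,-1.6,0,-0.5,0.58],
    [0,0,0,-2.2,0,-0.5,0.58],
    [0,0,0,-2.8,0,-0.5,0.58],
    [0,0,0,-3.2,0,-0.5,0.58],
    [0,0,0,-3.4,0,-0.5,0.58],
    [0,0,0,-3.4,0,-0.5,0.58],
  ],
)

```text
t: 27.33
eef_pos: [0.6391, 0.2067, 0.2184]
tcp_rot: [0.0, 3.141, -0.001]
ft_force: [-0.0, -0.3, 1.5]
opening: 0.054
finger_force: 0.0
```

```bash
python3 - <<'E'
from h import *
from workcell import status,cams
a=cams.snapshot("wrist");b=cams.snapshot("scene")
cv2.imwrite("pics/f.png",np.vstack([a["image"][:300],cv2.resize(b["image"][80:320,150:470],(640,480))[:300]])[:,:,::-1])
print(status.state()['t'])
E
```

```text
27.4333
```

View pics/f.png

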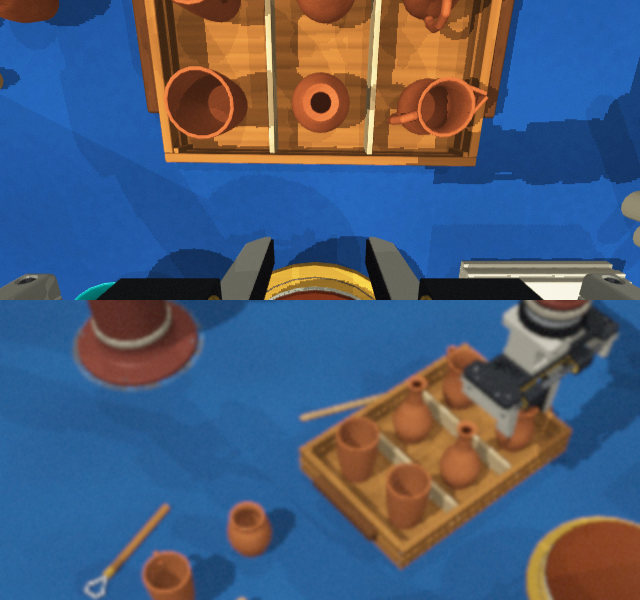

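All three pairs stand upright in their bays (vase at (320,102) in the wrist view), and the gripper is clear. I'll hand the job in.

```bash
python3 -c "
from workcell import job
print(job.close_job())"
```

```text
the job is handed in; nothing more can be done
None
```

The tumbler, jug and vase were each set down in their twins' bays and looked upright in the last pictures; I handed the job in at about 27 s of the 112 s allowed, and it returned no verdict.

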